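Check in a washed tumbler: code to the scanner, inside shown to the camera in a mirror

ROBOT

A 6-joint arm with a two-finger parallel gripper is mounted at the origin on the work surface. World frame = base frame: x ahead of the robot, y to its left, z up, the work surface at z = 0. Lengths are in m, angles in rad, forces in N, time in s.
With the tool pointing down it reaches from about 0.275 to 0.975 m from the base axis. Payload 8.4 kg.
Tool frame: the origin (TCP) lies at the centre of the arm's flange, where the gripper is bolted on; the fingertips stand 190 mm ahead of it and the grasp point (between the pads) lies 171 mm ahead of it; z points along the fingers, y is the direction in which the jaws open and shut (so a half turn about z gives the same grasp; the last joint's range is limited). The gripper opens to 92 mm and grips with 3 to 60 N. Pads are 20 mm wide; open, the fingers measure 128 mm over their backs; the gripper's body (75 mm by 189 mm) begins 69 mm behind the grasp point.
Start: joints at [1.107, 0.353, 1.633, -0, 1.155, -0.002], TCP at [0.278, 0.56, 0.405] pointing down, gripper open.
Joint ranges: [-2.63, 2.63], [-0.92, 2.1], [0.06, 2.66], [-1.3, 4.44], [0, 2.69], [-3.02, 3.02]. Speed limits (rad/s): [2.22, 2.22, 2.79, 3.14, 3.14, 3.14].

INTERFACE

Orientations are given as a unit quaternion [x, y, z, w].
In Python, from workcell import bot gives the robot as it stands.
- The arm moves only by the shell command python3 -m crank 'ROWS' [FORCE]. ROWS is JSON, a list of rows, each a list of 7 numbers: the turn, a rotation vector about the tool's x, y, z in units of 10 degrees (1.0 is 10 degrees), then the shift along the tool's x, y, z in units of 30 mm (1.0 is 30 mm), then the opening, from 0 (shut) to 1 (fully open). In form: [[rx, ry, rz, dx, dy, dz, fingers], ...]. A call has 1 to 12 rows; each row is the pose to reach, as a shift and turn from the pose commanded when the call began, along the tool's axes at that moment; what a row does not reach only later rows make up. A row lasts 1/8 s, in which the tool goes at most 62.5 mm and 10.7 degrees, less where a joint would pass 70% of its speed; a pose out of reach is approached as far as the arm can. A call with a gripper value outside its range is refused whole. The fingers move at their own pace and stop on an object; FORCE is the grip in N (left out, the last holds). Time passes only in rows, so rows that repeat a pose let the fingers close. It gives the time, the measured TCP pose, the force and the opening at its end, in the units of the state.
- bot.get_obs(): the state, without advancing time (a new reading comes with each control period).
- bot.capture(name): name is "side" or "top" or "wrist"; returns (picture, depth): 400x640x3 uint8, blue, green, red; 400x640 float32, m along the optical axis (not along the pixel's ray), 0 where there is no reading.
- bot.calibration(name): a dict with "camera_matrix" (3x3 intrinsics, pixels), "position" and "orientation" of the camera in the world. Camera axes: x right, y down, z forward; pixel columns grow to the right and rows downward; lengths in m; the calibration is good to about 2 mm. A picture is of the moment at which its call begins: read the wrist's pose just before it. calibration takes no time and is no camera call; for the wrist camera it gives the pose at the moment of the call.
- bot.finish_job(): hands the job in, once; it reports no verdict.
The state is a dict: "clock": time; "q": joint angles; "joint_velocities": joint speeds; "effort": joint torques, N m; "position": TCP position; "tool_rot": TCP orientation; "contact_force": force on the tool from outside, world axes, zero at the start; "moment": the same for the moment, N m; "grip_width": finger opening in m.
Only numpy, scipy, OpenCV 4.12 (cv2) and the standard library are available. Lean on these libraries where they do the work, as an engineer would, in place of code of your own. Each camera call takes 0.05 s, during which the arm holds its last target.

TASK

Check in the washed steel tumbler that stands in the round nest: turn it there until the code plate below its rim tab squarely faces the scanner's window, and let go of it, still seated in the nest. Then pick up the inspection mirror by its handle and hold it glass down over the tumbler's mouth, about 15 cm above the rim, angled so that the check camera sees the mark stamped on the tumbler's inside floor reflected in the glass. Finish while holding the mirror there, steady, with nothing but the gripper touching it, and leave everything else on the counter where it stands.

Things in the scene. Friction and masses are not known exactly. Their poses are not given: they have to be found in the camera images.
- cup: Open steel tumbler in the nest, 62 mm wide, 105 tall, wall 3, floor 4, 0.16 kg. Origin: underside centre, z up. Own +x is the marked side: white code plate (26 wide, 26 to 58 above the underside) and above it a flat rim tab (18 wide, 101 to 104 up, reaching 45.5 from the axis; grip clear of it). Dark ringed cross, 22 wide, stamped on the inside floor. Turns freely; starts 0.75 rad or more off.
- nest (a point): Centre of the floor of the round nest, where the tumbler's underside rests, 10 mm above the counter. The nest is a recess 64 mm wide and 6 mm deep in a grey block 116 mm square and 10 mm thick on the station's base plate. z up, +x level towards the check camera.
- station: Fixed check station: flat steel base plate (370 x 130 x 6 mm) carrying the nest block at one end and the check camera on a post at the other. Origin: on the counter under the nest's centre, z up, +x from the nest to the camera; the plate runs from x = -70 to 300 mm.
- lens (a point): Centre of the front of the check camera's black lens barrel (30 mm wide), 220 mm level from the nest's axis, 130 mm above the counter. The camera, an aluminium box of 55 x 42 x 42 mm on a post, looks up at the space over the tumbler, about 32 degrees above level.
- aim (a point): Unmarked point in the air halfway between the lens and the stamped mark: 110 mm from the nest's axis towards the camera, 72 mm above the counter. A mirror 15 cm above the rim is nearly equally far from lens and mark, so the mark appears in the glass when the line square out of the glass's centre passes through this point.
- scanner: The fixed barcode scanner: a grey upright box 74 mm wide, 56 mm deep, on a round black foot, 124 mm tall in all, with a dark window on its face. Origin: on the counter under the box's centre; its own -y is the window's side.
- window (a point): Centre of the scanner's dark window, about 110 mm from the tumbler's axis and 70 mm above the counter, to the side of the tumbler.
- mirror: Inspection mirror, 0.13 kg, lying glass down. Origin: glass centre; own z out of its back (glass looks along -z), own +x from head along the handle. Round steel head 68 mm wide, 7 thick (hub 4 more) with 60 mm glass, 8 mm steel stem, straight black rubber handle 20 wide, 22 thick (z = 0 to 22), from x = 88 to 206 mm.
- mirror_grip (a point): Where the mirror is well gripped near its balance point, in the middle of the handle's thickness: 135 mm from the glass's centre along the handle, 11 mm from the glass's plane; axes as the mirror's.
- spare_cup: A second tumbler of the same kind standing upside down on the counter; leave it. Origin: centre of its lower end.
- brush: A white dish brush with a round head, 236 mm long, lying bristles down; leave it.
- spray_bottle: A white spray bottle, 236 mm tall, 80 mm wide; leave it.
- jar: A jar with a steel lid, 100 mm tall, 72 mm wide; leave it.
- bowl: A steel bowl 130 mm wide, 55 mm tall; leave it.
Mind the look-alikes: they are no part of the job. Leave any green look-alike of the mirror alone.

How it is judged:
On the way, in this order (a step that is already met when the one before it is completed fails the run):
1. the tumbler stands seated in its nest, let go, with its code plate facing the scanner's window (y of window in the frame of cup between -0.028 and 0.028 m and x of window in the frame of cup above 0.05 m and horizontal distance between cup and nest below 0.006 m and angle between cup's own z axis and vertical below 0.08 rad and z of cup in the frame of nest between -0.003 and 0.003 m and contact force between the fingers and cup below 0.1 N and angular speed of cup below 0.1 rad/s), for 0.3 s.
2. the mirror is picked up with the gripper (height (world z) of mirror above 0.1 m and contact force between the fingers and mirror above 1 N), for 0.2 s.
At the end, for the whole second after the job is handed in: Mirror still, held by the gripper alone; glass centre within 35 mm of the cup axis, 220-330 mm above the counter; its normal passes aim within 26 mm in own x and y. Cup seated upright within 6 mm of the nest centre; the window within 28 mm sideways of its marked side (y of window in the frame of cup between -0.028 and 0.028 m and x of window in the frame of cup above 0.05 m and horizontal distance between cup and nest below 0.006 m and angle between cup's own z axis and vertical below 0.08 rad and z of cup in the frame of nest between -0.003 and 0.003 m and contact force between the fingers and mirror above 1 N and contact force between mirror and station below 0.2 N and contact force between mirror and cup below 0.2 N and contact force between mirror and scanner below 0.2 N and linear speed of mirror below 0.03 m/s and angular speed of mirror below 0.15 rad/s and horizontal distance between mirror and nest below 0.035 m and height (world z) of mirror between 0.22 and 0.33 m and x of aim in the frame of mirror between -0.026 and 0.026 m and y of aim in the frame of mirror between -0.026 and 0.026 m and z of aim in the frame of mirror below -0.05 m); the arm keeps its last pose, push and grip.
It fails at once if another thing on the counter is shifted more than 3 cm (distance of any of spare_cup, brush, spray_bottle, jar, bowl from where it was at the start of the episode above 0.03 m).
It fails at once if the tumbler is tipped over (angle between cup's own z axis and vertical above 0.6 rad).
It also fails if it takes over 58 s, if anything falls off the work surface, if the arm or the gripper's body presses on something with over 40 N, if the wrist force passes 120 N, or if a joint passes its speed limit or range.

## Working session

There is one attempt and no reset: what is moved stays moved. The work goes in short steps, Python scripts to look and compute and a shell command to move; the robot and the scene stay as the last step left them, time stands still between calls to the robot, and variables do not carry over. Pictures are saved under pics/ and viewed, and the job is handed in when it is done.

```bash
ls; mkdir -p pics
python3 - <<'E'
from workcell import bot
import cv2,numpy as np
print(bot.get_obs())
for n in("side","top","wrist"):
    c=bot.calibration(n);print(n,c)
    p,d=bot.capture(n);cv2.imwrite(f"pics/{n}0.png",p);np.savez(f"pics/{n}0.npz",p=p,d=d,K=c["camera_matrix"],t=c["position"],o=c["orientation"])
E
```

```text
pics
{'clock': 0.0, 'q': array([ 1.10661744e+00,  3.53632193e-01,  1.63414053e+00,  3.48740611e-05,
        1.15517281e+00, -2.41179993e-03]), 'joint_velocities': array([ 0.00133467, -0.00021603, -0.00051901, -0.00148222,  0.00018172,
        0.00063175]), 'effort': array([ 1.60215102e-03, -5.93843365e+01, -3.34211540e+01,  6.98909489e-02,
        2.35781068e-02, -1.54665527e-04]), 'position': array([0.27835328, 0.55933055, 0.40397074]), 'tool_rot': array([ 2.28844521e-01,  9.73462751e-01, -6.54430260e-04, -1.71898883e-04]), 'contact_force': array([ 0.43181304, -0.23858508,  0.1783657 ]), 'moment': array([-0.00761085, -0.02914764, -0.00337377]), 'grip_width': 0.0920687231307951}
side {'camera_matrix': array([[490.80793423,   0.        , 325.70866459],
       [  0.        , 490.80793423, 195.02762822],
       [  0.        ,   0.        ,   1.        ]]), 'position': array([ 0.20210926, -0.8130536 ,  1.0613988 ]), 'orientation': array([ 0.91307236, -0.19470515,  0.06490401, -0.35238649])}
top {'camera_matrix': array([[517.81715865,   0.        , 317.3354098 ],
       [  0.        , 517.81715865, 208.28510437],
       [  0.        ,   0.        ,   1.        ]]), 'position': array([ 0.33601111, -0.01674902,  1.66171169]), 'orientation': array([-0.70306534,  0.70844745, -0.04887716,  0.03758144])}
wrist {'camera_matrix': array([[338.10042979,   0.        , 313.78504085],
       [  0.        , 338.10042979, 196.62323154],
       [  0.        ,   0.        ,   1.        ]]), 'position': array([0.20780114, 0.59542701, 0.38323733]), 'orientation': array([0.84127022, 0.52147232, 0.07450688, 0.12157209])}
```

View pics/side0.png

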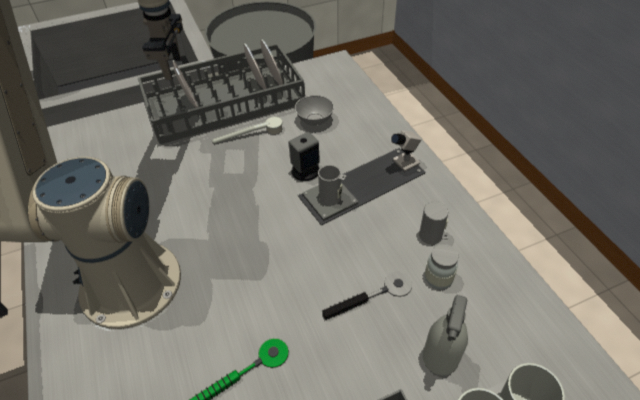

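View pics/top0.png

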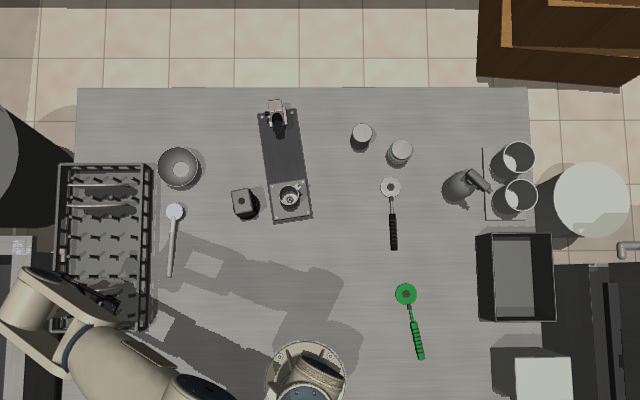

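View pics/wrist0.png

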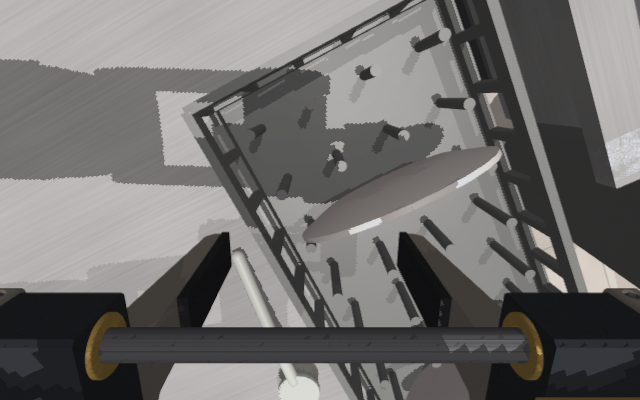

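Side view: cup at (330,187) in the nest; check camera (403,148); scanner (303,157). The spare tumbler is at (433,223) and the jar at (441,268). The black mirror runs from its head (398,286) to its handle (345,305). The green look-alike is at (273,352).
Candidates: the cup is either (330,187) in the nest or (433,223), the upside-down spare, so I choose the nest one. The mirror is either the black one (398,286) or the green one, so I choose black. Next, close crops.

```bash
cat > h.py <<'E'
import numpy as np,cv2
from scipy.spatial.transform import Rotation as R
def load(f):
    z=np.load(f);return z
def cloud(z):
    p,d,K=z["p"],z["d"],z["K"];v,u=np.mgrid[0:d.shape[0],0:d.shape[1]]
    P=np.stack([(u-K[0,2])*d/K[0,0],(v-K[1,2])*d/K[1,1],d],-1)
    W=P@R.from_quat(z["o"]).as_matrix().T+z["t"]
    W[d<=0]=np.nan
    return W
def proj(z,X):
    X=np.atleast_2d(X);c=(X-z["t"])@R.from_quat(z["o"]).as_matrix();K=z["K"]
    return np.stack([c[:,0]/c[:,2]*K[0,0]+K[0,2],c[:,1]/c[:,2]*K[1,1]+K[1,2]],1)
def snap(bot,n,name):
    c=bot.calibration(n);p,d=bot.capture(n);cv2.imwrite(f"pics/{name}.png",p)
    np.savez(f"pics/{name}.npz",p=p,d=d,K=c["camera_matrix"],t=c["position"],o=c["orientation"]);return load(f"pics/{name}.npz")
E
python3 - <<'E'
from h import *
t=load("pics/top0.npz");s=load("pics/side0.npz")
a=cv2.resize(t["p"][90:230,225:325],None,fx=4,fy=4,interpolation=2)
b=cv2.resize(s["p"][120:225,280:430],None,fx=3.9,fy=4,interpolation=2)[:, :]
cv2.imwrite("pics/c1.png",a);cv2.imwrite("pics/c2.png",b)
W=cloud(t)
for n,(u,v) in dict(cup=(290,198),mir=(390,187),hub=(392,245),handle=(393,230),spare=(362,135),jar=(400,150),scan=(243,203),cam=(278,120),bowl=(180,167),brush=(175,212),table=(340,230)).items(): print(n,W[v,u].round(3))
W=cloud(s)
for n,(u,v) in dict(handle=(345,305),mir=(398,286),table=(300,250),scan=(303,145),lens=(399,141)).items(): print(n,W[v,u].round(3))
E
```

```text
cup [0.574 0.044 0.006]
mir [nan nan nan]
hub [ 0.419 -0.28   0.017]
handle [ 0.466 -0.284  0.024]
spare [ 0.755 -0.183  0.102]
jar [ 0.708 -0.3    0.099]
scan [0.543 0.18  0.122]
cam [0.794 0.075 0.136]
bowl [0.677 0.4   0.007]
brush [0.527 0.405 0.034]
table [ 0.469 -0.117 -0.   ]
handle [ 0.46  -0.29   0.026]
mir [ 0.605 -0.289  0.01 ]
table [ 0.427 -0.08  -0.002]
scan [0.543 0.169 0.124]
lens [0.794 0.065 0.128]
```

View pics/c1.png

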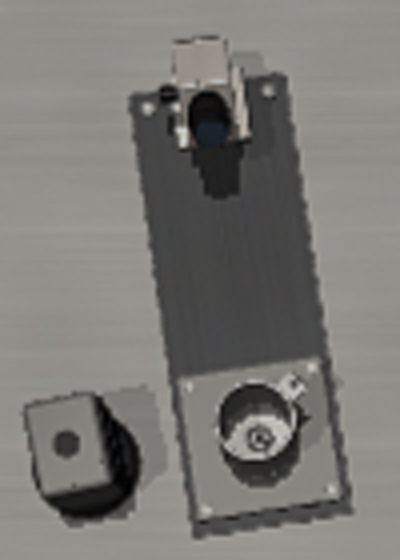

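View pics/c2.png

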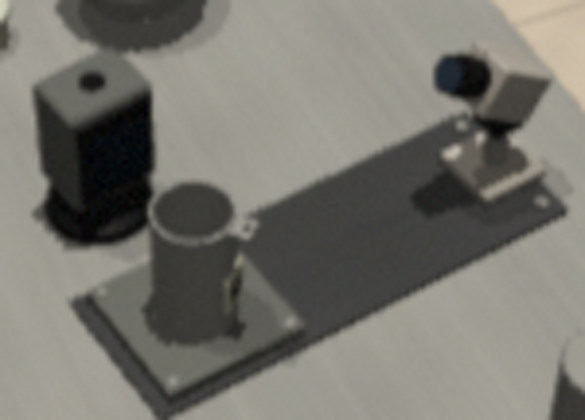

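The crops confirm the choices. The cup stands in the nest with its tab and plate pointing away from the scanner (crop 1 tab at (292,385), scanner on the left). Measuring now.

```bash
cat > meas.py <<'E'
from h import *
from scipy.optimize import least_squares
def rim(W,c0,zlo=.106,zhi=.122,R0=.06):
    m=(W[...,2]>zlo)&(W[...,2]<zhi)&(np.hypot(W[...,0]-c0[0],W[...,1]-c0[1])<R0)
    P=W[m]
    f=lambda p:np.hypot(P[:,0]-p[0],P[:,1]-p[1])-.0295
    r=least_squares(f,c0,loss='soft_l1',f_scale=.002).x
    d=np.hypot(P[:,0]-r[0],P[:,1]-r[1]);T=P[(d>.036)&(d<.05)]
    return r,np.median(P[:,2]),len(P),T
if __name__=="__main__":
    for n in("top0","side0"):
        z=load(f"pics/{n}.npz");W=cloud(z)
        r,h,N,T=rim(W,np.array([.585,.045]))
        print(n,"rim",r.round(4),h,N,"tab",len(T),T.mean(0).round(4) if len(T) else None, np.degrees(np.arctan2(*(T.mean(0)[:2]-r)[::-1])) if len(T) else None)
        # scanner top
        m=(W[...,2]>.115)&(W[...,2]<.13)&(np.hypot(W[...,0]-.543,W[...,1]-.175)<.06)
        rc=cv2.minAreaRect(W[m][:,:2].astype(np.float32)*1000);print("scan",rc,W[m][:,2].mean(),cv2.boxPoints(rc).round(0).tolist())
        # plate block top z~.016
        m=(W[...,2]>.012)&(W[...,2]<.022)&(np.hypot(W[...,0]-.585,W[...,1]-.045)<.1)
        rc=cv2.minAreaRect(W[m][:,:2].astype(np.float32)*1000);print("block",rc,W[m][:,2].mean())
        m=(W[...,2]>.012)&(W[...,2]<.04)&(np.abs(W[...,1]+.285)<.04)&(W[...,0]>.38)&(W[...,0]<.54)
        P=W[m];rc=cv2.minAreaRect(P[:,:2].astype(np.float32)*1000);print("handle",rc,np.percentile(P[:,2],[10,50,90]).round(4),cv2.fitLine(P[:,:2].astype(np.float32),2,0,.01,.01).ravel())
        m=(np.abs(W[...,1]+.285)<.05)&(W[...,0]>.54)&(W[...,0]<.66)&(W[...,2]>.004)&(W[...,2]<.03)
        P=W[m];print("head",len(P), cv2.minEnclosingCircle(P[:,:2].astype(np.float32)) if len(P) else None, P[:,2].mean() if len(P) else None)
        m=(W[...,2]>.12)&(W[...,2]<.2)&(np.hypot(W[...,0]-.8,W[...,1]-.065)<.08)
        print("lensbox",W[m].min(0),W[m].max(0),W[m].mean(0))
E
python3 meas.py
```

```text
top0 rim [0.5694 0.0431] 0.1132464644749912 102 tab 15 [0.5957 0.014  0.1132] -47.915754187649
scan ((549.3097534179688, 183.44265747070312), (73.37017059326172, 58.879547119140625), 12.727542877197266) 0.1228215688453903 [[507.0, 204.0], [520.0, 147.0], [592.0, 163.0], [579.0, 220.0]]
block ((589.6282958984375, 48.2553596496582), (178.73367309570312, 127.6049575805664), 8.959314346313477) 0.01603263486707599
handle ((468.7027282714844, -284.8306579589844), (132.0566864013672, 21.404300689697266), 1.8301023244857788) [0.0155 0.0208 0.0257] [ 0.99953413  0.03052059  0.4605532  -0.28464568]
head 378 ((0.5981494188308716, -0.2869515120983124), 0.07140602916479111) 0.008290954455039948
lensbox [0.77799579 0.06286068 0.12004702] [0.84587878 0.10308069 0.14250999] [0.80903588 0.08040189 0.12892923]
side0 rim [0.5688 0.0434] 0.11275604760098396 178 tab 17 [0.5965 0.015  0.1128] -45.68841438730378
scan ((548.5711669921875, 181.94825744628906), (73.73493194580078, 59.90507125854492), 12.317817687988281) 0.12238024456875844 [[506.0, 203.0], [519.0, 145.0], [591.0, 161.0], [578.0, 219.0]]
block ((569.2245483398438, 43.51224136352539), (121.71627044677734, 126.16886138916016), 10.260160446166992) 0.015857317634049586
handle ((471.3152770996094, -284.33843994140625), (136.36886596679688, 23.666688919067383), 1.8822976350784302) [0.0157 0.021  0.0239] [ 0.99959004  0.02863093  0.4616446  -0.28725693]
head 535 ((0.6018487215042114, -0.28820177912712097), 0.061182934790849686) 0.007677967240009151
lensbox [0.77779085 0.06091165 0.1200092 ] [0.84117715 0.10416077 0.14374057] [0.80594566 0.0764672  0.12850787]
```

```bash
cat > rel.py <<'E'
from h import *
from workcell import bot
def rel(pos,rot,o=None,start=None):
    """pos TCP target, rot scipy Rotation target"""
    o=o or bot.get_obs()
    p0=np.array(o["position"]);R0=R.from_quat(o["tool_rot"])
    d=R0.inv().apply(np.array(pos)-p0)/.03; r=np.degrees((R0.inv()*rot).as_rotvec())/10
    print("rows", r.round(2).tolist(), d.round(3).tolist())
def down(yang):
    a=np.radians(yang);y=np.array([np.cos(a),np.sin(a),0]);z=np.array([0,0,-1.]);x=np.cross(y,z)
    return R.from_matrix(np.stack([x,y,z],1))
def st():
    o=bot.get_obs();M=R.from_quat(o["tool_rot"]).as_matrix()
    print("t%.2f"%o["clock"],"pos",o["position"].round(4),"z",M[:,2].round(3),"yang %.1f"%np.degrees(np.arctan2(M[1,1],M[0,1])),"q",o["q"].round(2),"F",o["contact_force"].round(1),"w %.4f"%o["grip_width"])
    return o
E
python3 - <<'E'
from rel import *
o=st();rel([.569,.0435,.345],down(-37),o)
s=load("pics/side0.npz");t=load("pics/top0.npz")
# window dark patch/ head ray
for z,px in((t,(390,187)),(s,(398,286))):
    r=R.from_quat(z["o"]).apply([(px[0]-z["K"][0,2])/z["K"][0,0],(px[1]-z["K"][1,2])/z["K"][1,1],1]);k=(.009-z["t"][2])/r[2];print("head",(z["t"]+k*r).round(4))
E
```

```text
t0.15 pos [0.2784 0.5594 0.4041] z [-0.    -0.001 -1.   ] yang 63.5 q [ 1.11  0.35  1.63  0.    1.16 -0.  ] F [-0.2  0.2  0.9] w 0.0917
rows [-0.0, 0.01, 10.05] [-16.334, -11.076, 1.983]
head [ 0.6071 -0.2801  0.009 ]
head [ 0.6052 -0.2882  0.009 ]
```

```bash
python3 -m crank '[[0,0,10,-16.33,-11.08,1,1],[0,0,10,-16.33,-11.08,1,1],[0,0,10,-16.33,-11.08,1,1],[0,0,10,-16.33,-11.08,1,1],[0,0,10,-16.33,-11.08,1,1],[0,0,10,-16.33,-11.08,1,1],[0,0,10,-16.33,-11.08,1,1],[0,0,10,-16.33,-11.08,1,1],[0,0,10,-16.33,-11.08,1,1],[0,0,10,-16.33,-11.08,1,1],[0,0,10,-16.33,-11.08,2,1],[0,0,10,-16.33,-11.08,2,1]]' 25
python3 - <<'E'
from rel import *
o=st();rel([.569,.0435,.345],down(-137),o)
E
```

```text
clock: 1.65
position: [0.5681, 0.0432, 0.3427]
tool_rot: [0.893, 0.45, -0.002, -0.001]
contact_force: [0.6, 0.3, -0.1]
grip_width: 0.0921
t1.65 pos [0.5681 0.0432 0.3427] z [-0.005 -0.    -1.   ] yang -36.5 q [0.07 0.34 1.81 0.   1.   0.71] F [ 0.6  0.3 -0.1] w 0.0921
rows [0.0, 0.03, 10.05] [0.027, 0.018, -0.077]
```

```bash
python3 -m crank '[[0,0,10,0,0,0,1],[0,0,10,0,0,0,1],[0,0,10,0,0,0,1],[0,0,10,0,0,0,1],[0,0,10,0,0,0,1],[0,0,10,0,0,0,1],[0,0,10,0,0,0,1],[0,0,10,0,0,0,1],[0,0,10,0,0,0,1],[0,0,10,0,0,0,1],[0,0,10,0,0,0,1],[0,0,10,0,0,0,1]]'
python3 - <<'E'
from rel import *
o=st();w=snap(bot,"wrist","w1")
from meas import rim
W=cloud(w);r,h,N,T=rim(W,np.array([.569,.0435]));print(r,h,N,len(T),T.mean(0), np.degrees(np.arctan2(*(T.mean(0)[:2]-r)[::-1])))
rel([.569,.0435,.256],down(-137),o)
E
```

```text
clock: 3.15
position: [0.569, 0.044, 0.3452]
tool_rot: [0.919, -0.393, 0.0, -0.0]
contact_force: [-0.5, -0.7, 0.1]
grip_width: 0.0921
t3.15 pos [0.569  0.044  0.3452] z [ 0.  0. -1.] yang -136.3 q [0.07 0.33 1.81 0.   1.   2.45] F [-0.5 -0.7  0.1] w 0.0921
[0.57261481 0.04530255] 0.11339703519341388 2413 348 [0.59927416 0.0162637  0.11307307] -47.44625930323835
rows [-0.0, -0.0, 0.07] [0.012, 0.012, 2.974]
```

View pics/w1.png

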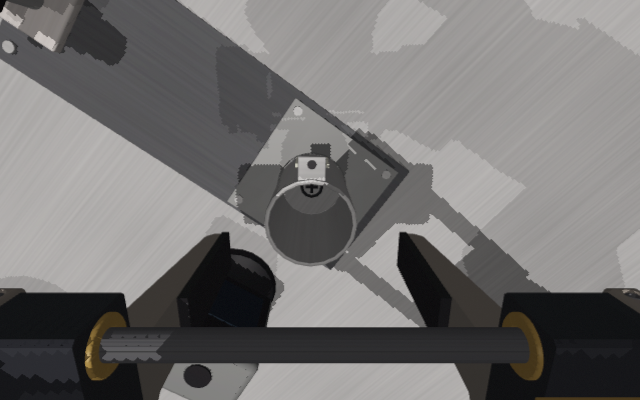

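Wrist view: the tab is at (312,168) with the mouth circle centred at (310,225), centred between the fingers and clear of the tab. Descending.

```bash
python3 - <<'E'
from rel import *
rel([.5708,.0445,.257],down(-137))
E
python3 -m crank '[[0,0,0,0,-0.05,1,1],[0,0,0,0,-0.05,2,1],[0,0,0,0,-0.05,2.5,1],[0,0,0,0,-0.05,2.95,1],[0,0,0,0,-0.05,2.95,1],[0,0,0,0,-0.05,2.95,0.64],[0,0,0,0,-0.05,2.95,0.5],[0,0,0,0,-0.05,2.95,0.5],[0,0,0,0,-0.05,2.95,0.5],[0,0,0,0,-0.05,2.95,0.5]]' 8
python3 - <<'E'
from rel import *
st()
E
```

```text
rows [-0.0, -0.0, 0.06] [0.028, -0.057, 2.936]
clock: 4.45
position: [0.5703, 0.0448, 0.2566]
tool_rot: [0.919, -0.394, 0.0, -0.0]
contact_force: [0.2, -0.3, 4.9]
grip_width: 0.0628
t4.45 pos [0.5703 0.0448 0.2566] z [ 0.001  0.    -1.   ] yang -136.5 q [0.08 0.45 1.86 0.   0.82 2.46] F [ 0.2 -0.3  4.9] w 0.0628
```

```bash
python3 -m crank '[[0,0,-0.6,0,0,0,0.5],[0,0,-1.3,0,0,0,0.5],[0,0,-2,0,0,0,0.5],[0,0,-2.7,0,0,0,0.5],[0,0,-3.4,0,0,0,0.5],[0,0,-4.1,0,0,0,0.5],[0,0,-4.8,0,0,0,0.5],[0,0,-5.5,0,0,0,0.5],[0,0,-6.2,0,0,0,0.5],[0,0,-6.9,0,0,0,0.5],[0,0,-7.2,0,0,0,0.5],[0,0,-7.2,0,0,0,0.5]]'
python3 - <<'E'
from rel import *
st();snap(bot,"top","t2")
E
python3 -m crank '[[0,0,-0.6,0,0,0,0.5],[0,0,-1.3,0,0,0,0.5],[0,0,-2,0,0,0,0.5],[0,0,-2.7,0,0,0,0.5],[0,0,-3.4,0,0,0,0.5],[0,0,-4.1,0,0,0,0.5],[0,0,-4.8,0,0,0,0.5],[0,0,-5.5,0,0,0,0.5],[0,0,-6.2,0,0,0,0.5],[0,0,-6.9,0,0,0,0.5],[0,0,-7.2,0,0,0,0.5],[0,0,-7.2,0,0,0,0.5]]'
python3 - <<'E'
from rel import *
st();s=snap(bot,"side","s2");snap(bot,"wrist","w2")
cv2.imwrite("pics/s2c.png",cv2.resize(s["p"][90:240,260:440],None,fx=3.5,fy=3.5,interpolation=2))
E
```

```text
clock: 5.95
position: [0.5707, 0.0455, 0.2569]
tool_rot: [0.975, 0.221, 0.001, -0.001]
contact_force: [0.4, 5.0, 5.5]
grip_width: 0.0629
t5.95 pos [0.5707 0.0455 0.2569] z [ 0.002  0.002 -1.   ] yang -64.5 q [0.08 0.45 1.86 0.   0.82 1.2 ] F [0.4 5.  5.5] w 0.0629
clock: 7.5
position: [0.5698, 0.045, 0.2563]
tool_rot: [0.659, 0.752, 0.0, -0.0]
contact_force: [-1.8, 3.8, 5.2]
grip_width: 0.0613
t7.50 pos [0.5698 0.045  0.2563] z [-0.001  0.001 -1.   ] yang 7.5 q [ 0.08  0.45  1.86  0.    0.82 -0.06] F [-1.8  3.8  5.2] w 0.0613
```

View pics/s2c.png

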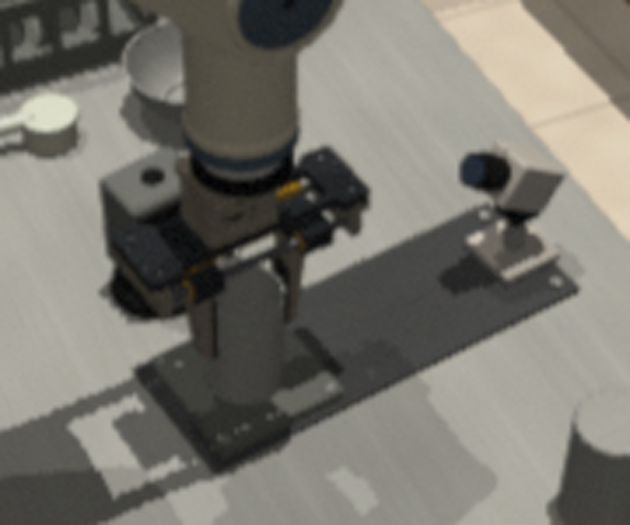

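View pics/w2.png

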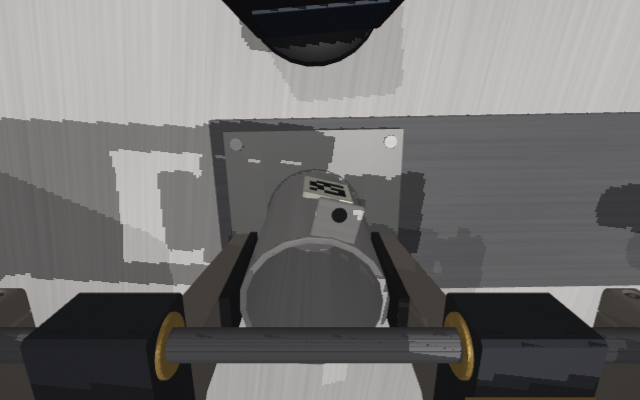

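The wrist view shows the tab at (340,215), slipped off the tool's mid-line and short of the scanner (window side at (315,30)). Measuring.

Run:
```python
from rel import *
w=load("pics/w2.npz");W=cloud(w)
c=np.array([.570,.0445])
d=np.hypot(W[...,0]-c[0],W[...,1]-c[1])
v,u=np.mgrid[0:400,0:640]
m=(W[...,2]>.108)&(W[...,2]<.118)&(v>190)&(v<240)&(u>315)&(u<366)&(d>.035)
P=W[m];print(len(P),P.mean(0),np.degrees(np.arctan2(*(P.mean(0)[:2]-c)[::-1])),d[m].min(),d[m].max())
m=(W[...,2]>.110)&(W[...,2]<.118)&(d<.034)&(v<400)
P=W[m];print(len(P),P.min(0),P.max(0), W[187,327],W[187,330])
print(proj(w,[[.555,.155,.07]]), W[10,315], W[25,330])
```

```text
1219 [0.5751298  0.08421881 0.1152374 ] 82.64081735457373 0.03500945273170177 0.04545865585945185
3410 [0.53672113 0.01229623 0.11001244] [0.602556   0.07843673 0.11799623] [0.57396153 0.07753316 0.05128475] [0.57565838 0.07768677 0.05102168]
[[310.94932672  24.96710354]] [0.5566433  0.15570813 0.09462224] [0.56346657 0.15690128 0.06573192]
```

```bash
python3 -m crank '[[0,0,0,0,0,0,0.4],[0,0,0,0,0,0,0.4],[0,0,-0.5,0,0,0,0.4],[0,0,-1,0,0,0,0.4],[0,0,-1.5,0,0,0,0.4],[0,0,-1.5,0,0,0,0.4],[0,0,-1.5,0,0,0,0.4]]' 14
python3 - <<'E'
from rel import *
st();w=snap(bot,"wrist","w3");W=cloud(w)
c=np.array([.570,.0445])
d=np.hypot(W[...,0]-c[0],W[...,1]-c[1])
v,u=np.mgrid[0:400,0:640]
m=(W[...,2]>.108)&(W[...,2]<.12)&(v>180)&(v<245)&(u>270)&(u<366)&(d>.035)&(d<.047)
P=W[m];print(len(P),P.mean(0),np.degrees(np.arctan2(*(P.mean(0)[:2]-c)[::-1])))
E
```

```text
clock: 8.48
position: [0.5703, 0.0446, 0.2563]
tool_rot: [0.556, 0.831, 0.0, 0.0]
contact_force: [1.1, 1.3, 2.0]
grip_width: 0.0619
t8.47 pos [0.5703 0.0446 0.2563] z [ 0.001 -0.    -1.   ] yang 22.4 q [ 0.08  0.45  1.86 -0.    0.82 -0.32] F [1.1 1.3 2. ] w 0.0619
1171 [0.56551961 0.08387244 0.11506338] 96.49205175716997
```

View pics/w3.png

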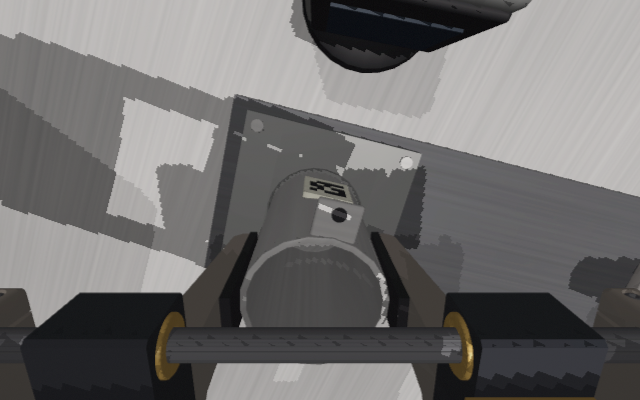

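Tab (340,215) now points at 96.5°, and the window lies at about 97°. Release and rise.

```bash
python3 -m crank '[[0,0,0,0,0,0,0.8],[0,0,0,0,0,0,1],[0,0,0,0,0,0,1],[0,0,0,0,0,0,1],[0,0,0,0,0,-1,1],[0,0,0,0,0,-2,1],[0,0,0,0,0,-3.5,1],[0,0,0,0,0,-3.5,1]]'
python3 - <<'E'
from rel import *
o=st();w=snap(bot,"wrist","w4");snap(bot,"side","s4")
from meas import rim
for n in ("w4","s4"):
    W=cloud(load(f"pics/{n}.npz"));r,h,N,T=rim(W,np.array([.570,.0445]));print(n,r,h,N,len(T), np.degrees(np.arctan2(*(T.mean(0)[:2]-r)[::-1])))
    top=W[(np.hypot(W[...,0]-r[0],W[...,1]-r[1])<.033)&(W[...,2]>.105)&(W[...,2]<.125)]
    A=np.c_[top[:,:2]-r,np.ones(len(top))];print("rim slope",np.linalg.lstsq(A,top[:,2],rcond=None)[0])
rel([.52,-.1,.36],down(-30),o)
E
```

```text
clock: 9.52
position: [0.5711, 0.0448, 0.3646]
tool_rot: [0.555, 0.832, 0.002, 0.002]
contact_force: [0.6, 0.4, 0.1]
grip_width: 0.092
t9.53 pos [0.5711 0.0448 0.3646] z [ 0.006  0.    -1.   ] yang 22.5 q [ 0.08  0.31  1.79 -0.    1.03 -0.32] F [0.6 0.4 0.1] w 0.0920
w4 [0.57011578 0.04865954] 0.11344241174200889 2044 289 98.72177246149015
rim slope [-0.00851171  0.02611918  0.11254279]
s4 [0.56783323 0.04417085] 0.11223603117010905 161 14 95.94863896813925
rim slope [-0.00288791  0.00278496  0.11151159]
rows [0.04, -0.0, 5.25] [-3.804, -3.426, 0.142]
```

View pics/w4.png

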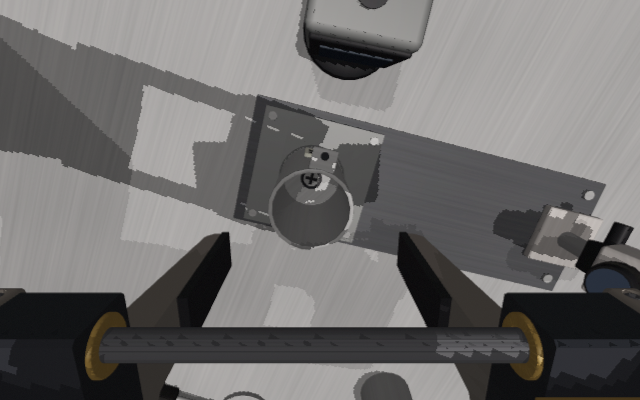

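Wrist view: cup upright in the nest, tab at (325,156), scanner window at about (358,55), plate facing it. Now the mirror.

Run:
```python
from rel import *
rel([.470,-.286,.36],down(-88.3))
```

```text
rows [0.0, -0.0, 11.08] [-8.904, -7.301, 0.041]
```

```bash
python3 -m crank '[[0,0,11.1,-8.9,-7.3,0,1],[0,0,11.1,-8.9,-7.3,0,1],[0,0,11.1,-8.9,-7.3,0,1],[0,0,11.1,-8.9,-7.3,0,1],[0,0,11.1,-8.9,-7.3,0,1],[0,0,11.1,-8.9,-7.3,0,1],[0,0,11.1,-8.9,-7.3,0,1],[0,0,11.1,-8.9,-7.3,0,1],[0,0,11.1,-8.9,-7.3,0,1],[0,0,11.1,-8.9,-7.3,0,1],[0,0,11.1,-8.9,-7.3,0,1],[0,0,11.1,-8.9,-7.3,0,1]]'
python3 - <<'E'
from rel import *
st();w=snap(bot,"wrist","w5");W=cloud(w)
E
```

```text
clock: 11.12
position: [0.4697, -0.2856, 0.3598]
tool_rot: [1.0, 0.014, -0.001, -0.001]
contact_force: [-0.3, -0.6, 0.0]
grip_width: 0.0918
t11.12 pos [ 0.4697 -0.2856  0.3598] z [-0.002  0.001 -1.   ] yang -88.4 q [-0.55  0.29  1.84  0.    1.02  0.99] F [-0.3 -0.6  0. ] w 0.0918
```

View pics/w5.png

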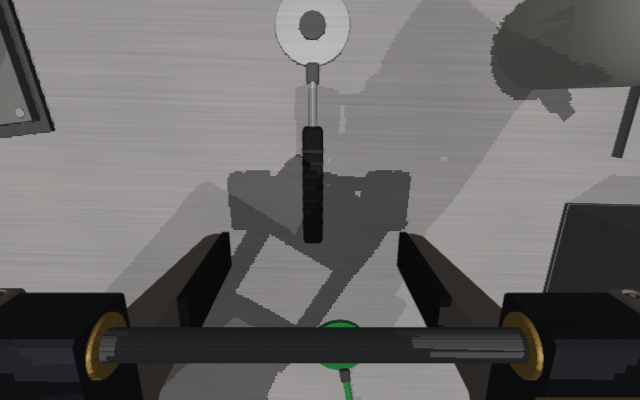

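Run:
```python
from rel import *
w=load("pics/w5.npz");W=cloud(w)
def ray(px,z0):
    r=R.from_quat(w["o"]).apply([(px[0]-w["K"][0,2])/w["K"][0,0],(px[1]-w["K"][1,2])/w["K"][1,1],1]);k=(z0-w["t"][2])/r[2];return (w["t"]+k*r).round(4)
print("hub",W[25,312],ray((312.5,25),.011),"head edges",ray((275,25),.007),ray((350,25),.007),ray((312,66),.007))
print("handle ends",ray((313,127),.022),ray((313,242),.011),ray((313,242),.022),"depth",W[185,313],W[150,313],W[220,313])
m=(W[...,2]>.013)&(W[...,2]<.03)&(np.abs(W[...,1]+.286)<.02)&(W[...,0]<.53)&(W[...,0]>.38)
P=W[m];print(P.min(0),P.max(0),np.median(P,0),cv2.fitLine(P[:,:2].astype(np.float32),2,0,.01,.01).ravel())
rel([.470,-.286,.194],down(-88.3))
```

```text
hub [ 0.61072596 -0.27923986  0.00967721] [ 0.6105 -0.2797  0.011 ] head edges [ 0.6103 -0.2463  0.007 ] [ 0.6122 -0.313   0.007 ] [ 0.5771 -0.2801  0.007 ]
handle ends [ 0.5233 -0.2826  0.022 ] [ 0.4034 -0.2858  0.011 ] [ 0.4084 -0.2857  0.022 ] depth [ 0.46800183 -0.28406738  0.02115049] [ 0.50203694 -0.28313632  0.02138206] [ 0.43238881 -0.28504686  0.02253003]
[ 0.40689548 -0.29415599  0.01534663] [ 0.52321198 -0.27185703  0.02345266] [ 0.46932763 -0.28313769  0.02095813] [ 0.99958193  0.02891197  0.46816513 -0.28313342]
rows [-0.01, 0.01, -0.01] [0.016, 0.018, 5.533]
```

The handle runs (313,127)–(313,242), with the hub at (312,25), aligned with the tool. Descend, grip and lift.

```bash
python3 -m crank '[[0,0,0,0.2,-0.07,1.5,1],[0,0,0,0.2,-0.07,3,1],[0,0,0,0.2,-0.07,4.3,1],[0,0,0,0.2,-0.07,5.1,1],[0,0,0,0.2,-0.07,5.5,1],[0,0,0,0.2,-0.07,5.5,0.4],[0,0,0,0.2,-0.07,5.5,0],[0,0,0,0.2,-0.07,5.5,0],[0,0,0,0.2,-0.07,5.5,0],[0,0,0,0.2,-0.07,5.5,0],[0,0,0,0.2,-0.07,5.5,0],[0,0,0,0.2,-0.07,5.5,0]]' 30
python3 - <<'E'
from rel import *
st()
E
```

```text
clock: 12.68
position: [0.4761, -0.2836, 0.1962]
tool_rot: [1.0, 0.013, -0.0, -0.0]
contact_force: [0.4, -0.8, -0.1]
grip_width: 0.0243
t12.68 pos [ 0.4761 -0.2836  0.1962] z [-0.  0. -1.] yang -88.5 q [-0.54  0.53  1.93  0.    0.69  1.  ] F [ 0.4 -0.8 -0.1] w 0.0243
```

```bash
python3 -m crank '[[0,0,0,0,0,0,0],[0,0,0,0,0,0,0],[0,0,0,0,0,-0.5,0],[0,0,0,0,0,-1.5,0],[0,0,0,0,0,-3,0],[0,0,0,0,0,-4.5,0],[0,0,0,0,0,-6,0],[0,0,0,0,0,-7,0],[0,0,0,0,0,-7,0],[0,0,0,0,0,-7,0]]'
python3 - <<'E'
from rel import *
st();w=snap(bot,"wrist","w6");snap(bot,"side","s6")
E
```

```text
clock: 13.92
position: [0.4756, -0.2833, 0.4054]
tool_rot: [1.0, 0.013, -0.001, -0.0]
contact_force: [-0.6, -0.0, -2.0]
grip_width: 0.0197
t13.93 pos [ 0.4756 -0.2833  0.4054] z [-0.001  0.001 -1.   ] yang -88.5 q [-0.54  0.24  1.79  0.    1.11  1.  ] F [-0.6 -0.  -2. ] w 0.0197
```

View pics/w6.png

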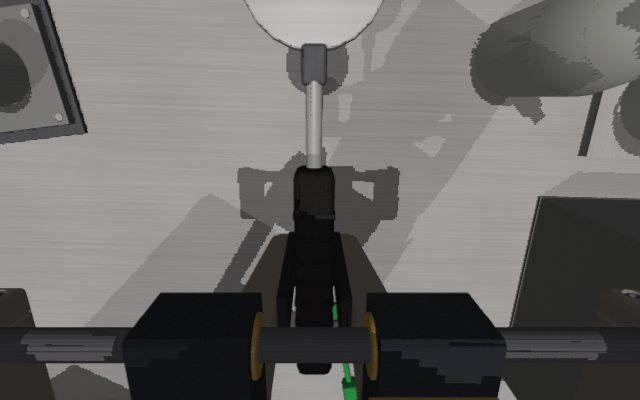

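View pics/s6.png

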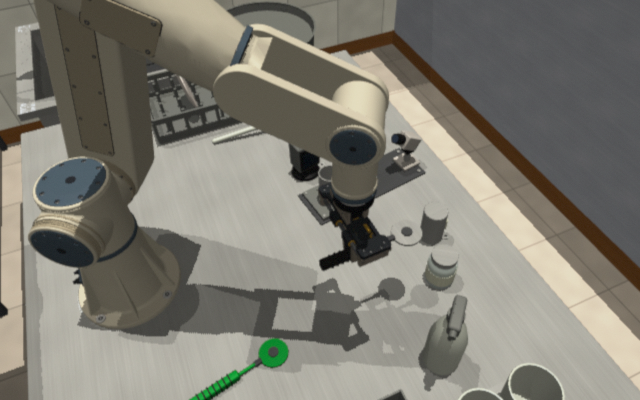

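```bash
cat > goal.py <<'E'
from rel import *
def goal(C=(.5695,.0445,.265),sa=9.5,ha=None,off=(.135,0,.196)):
    C=np.array(C);a=np.radians(sa);ax=np.array([.5695,.0445,0])
    aim=ax+.11*np.array([np.cos(a),np.sin(a),0])+[0,0,.072]
    mz=C-aim;mz/=np.linalg.norm(mz)
    h=np.radians(sa-90 if ha is None else ha);x=np.array([np.cos(h),np.sin(h),0]);x-=mz*(x@mz);x/=np.linalg.norm(x)
    M=np.stack([x,np.cross(mz,x),mz],1);T=M@np.diag([-1,1,-1.]);
    return C-T@np.array(off),R.from_matrix(T),M,aim
E
python3 - <<'E'
from goal import *
t=load("pics/top0.npz");W=cloud(t)
def ray(w,px,z0):
    r=R.from_quat(w["o"]).apply([(px[0]-w["K"][0,2])/w["K"][0,0],(px[1]-w["K"][1,2])/w["K"][1,1],1]);k=(z0-w["t"][2])/r[2];return (w["t"]+k*r)
C=[ray(t,(225+x/4-.4,90+y/4-.4),.006)[:2] for x,y in((130,95),(287,75),(350,512),(193,535))]
ang=lambda v:np.degrees(np.arctan2(v[1],v[0]))
print(np.round(C,3).tolist(),ang(C[0]-C[3]),ang(C[1]-C[2]))
ctr=np.mean(C,0);print("center",ctr,"nest from it",ctr-.115*np.array([np.cos(.17),np.sin(.17)]))
p,r,M,aim=goal();print(p,r.as_matrix().round(3),aim)
rel(p+[0,0,.06],r)
E
```

```text
[[0.856, 0.151], [0.872, 0.022], [0.509, -0.027], [0.492, 0.099]] 8.205133465057802 7.740333857984847
center [0.68221631 0.06138177] nest from it [0.56887406 0.0419258 ]
[ 0.49605932 -0.10466694  0.43528414] [[-0.165  0.857  0.488]
 [ 0.986  0.143  0.082]
 [ 0.     0.495 -0.869]] [0.67799142 0.06265524 0.072     ]
rows [-2.22, 2.53, -9.55] [0.836, -5.937, -3.014]
```

```bash
python3 - <<'E'
from goal import *
p,r,M,aim=goal(sa=9);rel(p+[0,0,.03],r)
E
python3 -m crank '[[0,0,-1,0,0,-1,0],[0,0,-2,0,0,-2,0],[-0.6,0.7,-3,0.2,-1,-2.2,0],[-1,1.1,-4,0.4,-2,-2.4,0],[-1.3,1.4,-5,0.5,-3,-2.6,0],[-1.6,1.8,-6,0.6,-4,-2.7,0],[-1.8,2.1,-7,0.7,-5,-2.8,0],[-2,2.3,-8,0.8,-5.6,-2.8,0],[-2.2,2.5,-8.8,0.8,-5.9,-2.8,0],[-2.2,2.5,-9.5,0.8,-5.9,-2.6,0],[-2.2,2.5,-9.5,0.8,-5.9,-2.4,0],[-2.2,2.5,-9.5,0.8,-5.9,-2.4,0]]'
python3 - <<'E'
from goal import *
o=st();snap(bot,"side","s7");snap(bot,"top","t7")
p,r,M,aim=goal(sa=9);rel(p,r,o)
E
```

```text
rows [-2.23, 2.52, -9.5] [0.795, -5.959, -2.014]
clock: 15.52
position: [0.4951, -0.1061, 0.4768]
tool_rot: [0.63, 0.734, 0.193, 0.165]
contact_force: [0.5, -0.1, -1.4]
grip_width: 0.0201
t15.53 pos [ 0.4951 -0.1061  0.4768] z [ 0.485  0.076 -0.871] yang 8.7 q [-0.28 -0.01  1.96  0.31  0.74 -0.62] F [ 0.5 -0.1 -1.4] w 0.0201
rows [-0.03, 0.01, -0.03] [0.069, -0.68, 1.207]
```

View pics/s7.png

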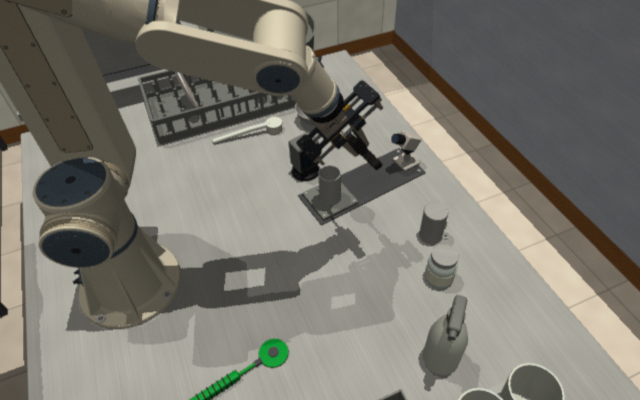

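View pics/t7.png

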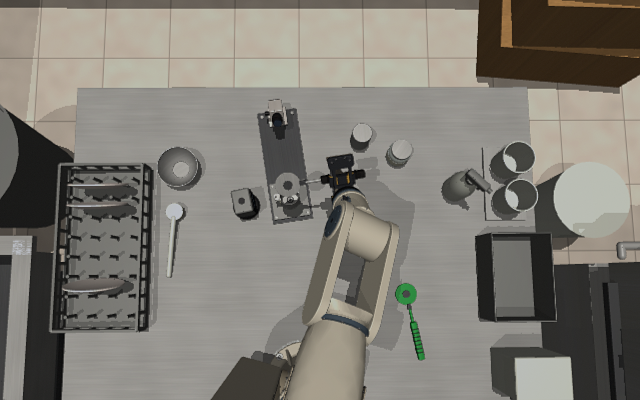

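The mirror is over the cup (head at top (290,185)). Now to the final pose, then I'll measure the head.

```bash
python3 -m crank '[[0,0,0,0.03,-0.3,0.5,0],[0,0,0,0.07,-0.55,0.9,0],[0,0,0,0.07,-0.68,1.2,0],[0,0,0,0.07,-0.68,1.2,0],[0,0,0,0.07,-0.68,1.2,0],[0,0,0,0.07,-0.68,1.2,0]]'
python3 - <<'E'
from goal import *
o=st();t=snap(bot,"top","t8");w=snap(bot,"wrist","w8")
p,r,M,aim=goal(sa=9);rel(p,r,o)
T=R.from_quat(o["tool_rot"]).as_matrix();C=o["position"]+T@[.135,0,.196];mz=-T[:,2];mx=-T[:,0];my=T[:,1]
print("C",C,"aim in mirror",(aim-C)@mx,(aim-C)@my,(aim-C)@mz)
for n in("t8","w8"):
    z=load(f"pics/{n}.npz");W=cloud(z);L=(W-o["position"])@T
    m=(np.hypot(L[...,0]-.135,L[...,1])<.045)&(abs(L[...,2]-.19)<.03)
    P=L[m];print(n,len(P),proj(z,[C])[0])
    if len(P)>30:
        q=np.linalg.lstsq(np.c_[P[:,:2],np.ones(len(P))],P[:,2],rcond=None)[0];print("slope",q[:2],"ctr",cv2.minEnclosingCircle(P[:,:2].astype(np.float32)),"z at c",q@[.135,0,1])
cv2.imwrite("pics/t8c.png",cv2.resize(t["p"][140:240,230:380],None,fx=5,fy=5,interpolation=2))
E
```

```text
clock: 16.38
position: [0.4951, -0.104, 0.4374]
tool_rot: [0.628, 0.735, 0.194, 0.166]
contact_force: [-0.2, -0.7, -1.7]
grip_width: 0.0198
t16.38 pos [ 0.4951 -0.104   0.4374] z [ 0.487  0.076 -0.87 ] yang 8.9 q [-0.28  0.03  2.02  0.35  0.65 -0.67] F [-0.2 -0.7 -1.7] w 0.0198
rows [-0.01, 0.01, -0.0] [0.002, -0.046, 0.055]
C [0.56976155 0.04420504 0.26680719] aim in mirror -0.0006372003762045782 -0.000603135384415851 -0.2236124862562304
t8 481 [286.32827765 185.81005887]
slope [0.01529524 0.00350137] ctr ((0.1282760053873062, -0.001280588679946959), 0.038060057908296585) z at c 0.1886612895207927
w8 5827 [313.17659094 -29.52853877]
slope [0.15655881 0.00150501] ctr ((0.12129992246627808, 9.69931988947792e-06), 0.03147168830037117) z at c 0.19359987761261652
```

View pics/t8c.png

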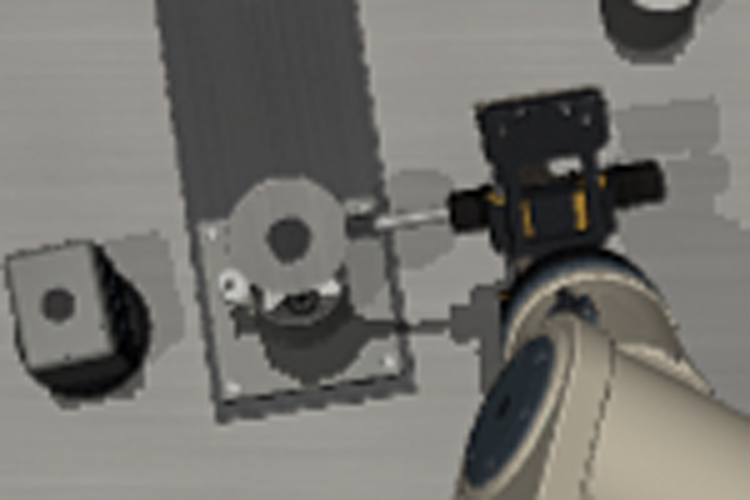

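View pics/w8.png

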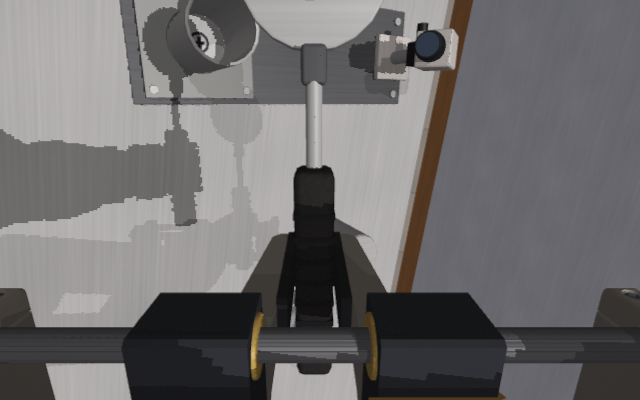

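Top crop: the hub at (291,238) matches the predicted glass centre and the tab at (232,285) faces the scanner. Settle, check once more and hand in.

```bash
python3 -m crank '[[0,0,0,0,0,0,0],[0,0,0,0,0,0,0],[0,0,0,0,0,0,0],[0,0,0,0,0,0,0]]'
python3 - <<'E'
from goal import *
o=st();s=snap(bot,"side","s9")
from meas import rim
W=cloud(s);r,h,N,T=rim(W,np.array([.570,.0445]));print(r,h,N,len(T), np.degrees(np.arctan2(*(T.mean(0)[:2]-r)[::-1])) if len(T) else None)
o=bot.get_obs();p,rr,M,aim=goal(sa=9)
T=R.from_quat(o["tool_rot"]).as_matrix();C=o["position"]+T@[.135,0,.196];print(C,(aim-C)@T*[-1,1,-1],abs(o["joint_velocities"]).max(),o["grip_width"])
bot.finish_job()
E
```

```text
clock: 16.98
position: [0.4949, -0.1039, 0.4368]
tool_rot: [0.629, 0.735, 0.193, 0.166]
contact_force: [0.5, 0.3, -1.1]
grip_width: 0.0194
t16.98 pos [ 0.4949 -0.1039  0.4368] z [ 0.487  0.076 -0.87 ] yang 8.9 q [-0.28  0.03  2.02  0.35  0.65 -0.67] F [ 0.5  0.3 -1.1] w 0.0194
[0.56806596 0.0437501 ] 0.11204528007318904 115 5 92.78418421868766
[0.56933655 0.04434572 0.26612397] [-0.00033348  0.00031411 -0.22321465] 0.0014888253679303635 0.019565411679710442
the job is handed in; nothing more can be done
```

I did both parts of the job and handed it in at about 17 s; no verdict was reported.

- **Tumbler:** I turned it in the nest until its code plate faced the scanner's window, then let go. It slipped about 14° in the light first grip, so I gripped harder and turned it the rest of the way. After release, the tab pointed at 96–99° by two cameras, and the window lies at about 97°. It stood upright in the nest.
- **Mirror:** I picked up the black mirror by its handle and held it glass down over the tumbler. Working from the arm's pose, the glass centre is at (0.569, 0.044, 0.266), about 15 cm above the rim. Its normal passes within 1 mm of my estimate of the aim point. The top view showed the mirror head where I expected it, and the arm was still with the grip holding at 19.6 mm.

**Checks that disagreed:**
- **Tab angle:** the last side view gave 93°, but from only 5 points. That is still within the roughly 14° tolerance.
- **Station direction:** readings ranged from 8° to 10°, and I used 9°.
- **Mirror head tilt:** the wrist depth suggested a slope of 0.16, with only part of the head and its ferrule in view. The top view gave 0.015, which I trusted.
- **Reflection:** I did not see the mark in the glass; I have only the geometry for it.

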